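# Find the lid that rocks and push it open

## Task

Four of the five compartments of the wooden supply chest are full, and one has room: press down on the thumb plates of the lids, one after another and without forcing any, until you find the one lid that rocks, then push its near end down until it is tipped well open (past 45 degrees) and leave it so, the other four shut. Only push from above with the fingertips: do not take hold of or lift any lid, and leave everything standing around where it is.

Things in the scene. Friction and masses are not known exactly. Their poses are not given: they have to be found in the camera images.
- chest: fixed low wooden chest, 552 mm long (y), 226 mm deep, top 95 mm above the table; x -78..+148 mm. Origin on the table under the middle lid's axle; x to its rear, y along the row of lids to the left. Lids lie flush in 88 mm wide openings, x -63..+63 mm, 104 mm apart; compartments 85 mm deep. A solid deck behind carries small things. Which four hold a tall jar (the other a flat 12 mm tin) is hidden and varies.
- lid1 (a joint): tilt of lid 1 (leftmost, at chest y = +208 mm), rad: 0 shut and flush, grows as its near end goes down, stop at 1.05. Balanced, stays where left. All five lids alike: plywood 120 mm long (x), 84 wide, 10 thick, level axle along chest y at mid-length, 5 mm below the top. The free one's near end goes down under 1.5 to 3 N; one over a tall jar gives 2 to 5 mm against its springy cap, then is firm. Far ends cannot be pressed down.
- lid1_plate (a point): centre of the flat steel thumb plate (30 x 50 mm) on top of lid 1, level with the chest's top (95 mm), 40 mm in front of the lid's axle (chest -x side), 20 mm from its near edge; moves with the lid; axes are the chest's while the lid is shut.
- lid2 (a joint): tilt of lid 2 (at chest y = +104 mm), rad: 0 shut and flush, grows as its near end goes down, stop at 1.05. Balanced, stays where left. All five lids alike: plywood 120 mm long (x), 84 wide, 10 thick, level axle along chest y at mid-length, 5 mm below the top. The free one's near end goes down under 1.5 to 3 N; one over a tall jar gives 2 to 5 mm against its springy cap, then is firm. Far ends cannot be pressed down.
- lid2_plate (a point): centre of the flat steel thumb plate (30 x 50 mm) on top of lid 2, level with the chest's top (95 mm), 40 mm in front of the lid's axle (chest -x side), 20 mm from its near edge; moves with the lid; axes are the chest's while the lid is shut.
- lid3 (a joint): tilt of lid 3 (the middle one, y = 0), rad: 0 shut and flush, grows as its near end goes down, stop at 1.05. Balanced, stays where left. All five lids alike: plywood 120 mm long (x), 84 wide, 10 thick, level axle along chest y at mid-length, 5 mm below the top. The free one's near end goes down under 1.5 to 3 N; one over a tall jar gives 2 to 5 mm against its springy cap, then is firm. Far ends cannot be pressed down.
- lid3_plate (a point): centre of the flat steel thumb plate (30 x 50 mm) on top of lid 3, level with the chest's top (95 mm), 40 mm in front of the lid's axle (chest -x side), 20 mm from its near edge; moves with the lid; axes are the chest's while the lid is shut.
- lid4 (a joint): tilt of lid 4 (at chest y = -104 mm), rad: 0 shut and flush, grows as its near end goes down, stop at 1.05. Balanced, stays where left. All five lids alike: plywood 120 mm long (x), 84 wide, 10 thick, level axle along chest y at mid-length, 5 mm below the top. The free one's near end goes down under 1.5 to 3 N; one over a tall jar gives 2 to 5 mm against its springy cap, then is firm. Far ends cannot be pressed down.
- lid4_plate (a point): centre of the flat steel thumb plate (30 x 50 mm) on top of lid 4, level with the chest's top (95 mm), 40 mm in front of the lid's axle (chest -x side), 20 mm from its near edge; moves with the lid; axes are the chest's while the lid is shut.
- lid5 (a joint): tilt of lid 5 (rightmost, at chest y = -208 mm), rad: 0 shut and flush, grows as its near end goes down, stop at 1.05. Balanced, stays where left. All five lids alike: plywood 120 mm long (x), 84 wide, 10 thick, level axle along chest y at mid-length, 5 mm below the top. The free one's near end goes down under 1.5 to 3 N; one over a tall jar gives 2 to 5 mm against its springy cap, then is firm. Far ends cannot be pressed down.
- lid5_plate (a point): centre of the flat steel thumb plate (30 x 50 mm) on top of lid 5, level with the chest's top (95 mm), 40 mm in front of the lid's axle (chest -x side), 20 mm from its near edge; moves with the lid; axes are the chest's while the lid is shut.
- ink: bystander: small ink jar, 32 mm wide, 55 mm high, loose on the chest's rear deck; origin at the centre of its underside
- eraser: bystander: white eraser block, 25 x 55 x 14 mm, on the table in front of the chest; origin at the centre of its underside
- dish: bystander: small white china dish, 52 mm wide, 22 mm high, loose on the chest's rear deck; origin at the centre of its underside
- pot: bystander: white plastic paint pot, 84 mm wide, 100 mm high, open, standing on the table beside the chest (left); origin at the centre of its underside
- paint: bystander: orange squeeze bottle, 60 mm wide, 150 mm high, standing on the table beside the chest (right); origin at the centre of its underside
- medium: bystander: glass jar with a brass lid, 72 mm wide, 90 mm high, on the table beside the chest (left, nearer); origin at the centre of its underside
- brush: bystander: flat paint brush 140 mm long lying on the chest's rear deck; origin on its underside, under the handle's axis

How it is judged:
By the outcome, as a careful person would: the job done as asked, in the order asked, and still so for the second after the job is handed in, with the robot touching nothing.
It also fails if it takes over 48 s, if anything falls off the work surface, if the arm or the gripper's body presses on something with over 40 N, if the wrist force passes 120 N, or if a joint passes its speed limit or range.

## Robot

A 6-joint arm with a two-finger parallel gripper is mounted at the origin on the work surface. World frame = base frame: x ahead of the robot, y to its left, z up, the work surface at z = 0. Lengths are in m, angles in rad, forces in N, time in s.
With the tool pointing down it reaches from about 0.425 to 0.95 m from the base axis. Payload 3.5 kg.
Tool frame: the origin (TCP) lies on the centre line of the jaws, within the pads' length; the fingertips stand 14 mm ahead of it and the grasp point (between the pads) lies 5 mm behind it (ctrl.finger_overhang is the distance from the TCP to the fingertips, in m); z points along the fingers, y is the line along which they close (so a half turn about z gives the same grasp; the last joint's range is limited). The gripper opens to 85 mm and grips with 20 to 120 N. Pads are 22 mm wide; open, the fingers measure 114 mm over their backs; the gripper's body (76 mm by 85 mm) begins 54 mm behind the grasp point. The pads swing forward as they close: fully open they stand 13 mm farther back than shut.
Start: joints at [-1.306, 0.286, 1.577, -0, 1.279, -0.15], TCP at [0.272, -0.618, 0.245] pointing down, gripper open.
Joint ranges: [-2.77, 2.77], [-0.9, 2.22], [0.21, 2.48], [-1.53, 4.67], [0.24, 2.81], [-2.84, 2.84]. Speed limits (rad/s): [2.79, 2.79, 3.14, 3.14, 3.14, 3.14].

## Interface

Orientations are given as a unit quaternion [x, y, z, w].
In Python, from plant import ctrl gives the robot as it stands.
- The arm moves only by the tool send_rows, never from a script. Its argument "moves" is text: rows parted by semicolons, each of 7 numbers parted by spaces: the turn, a rotation vector about the tool's x, y, z in units of 360 degrees (1.0 is 360 degrees), then the shift along the tool's x, y, z in units of 20 cm (1.0 is 20 cm), then the gripper's target within -1 to 1 (fully open at 1, half-way at 0, shut at -1). A call has 1 to 12 rows; each row is the pose to reach, as a shift and turn from the pose commanded when the call began, along the tool's axes at that moment, turning the shorter way round; what a row does not reach only later rows make up. A row lasts 1/8 s, in which the tool goes at most 62.5 mm and 10.7 degrees, less where a joint would pass 70% of its speed; a pose out of reach is approached as far as the arm can. A call with a number of a shift or a turn outside -1 to 1 is refused whole. A call with a gripper value outside its range is refused whole. The fingers move at their own pace and stop on an object; "newtons" is the grip in N (left out, the last holds). Time passes only in rows, so rows that repeat a pose let the fingers close. It gives the time, the measured TCP pose, the force, the opening and the grip force at its end, in the units of the state.
- ctrl.get_state(): the state, without advancing time (a new reading comes with each control period).
- ctrl.read_camera(name): name is "scene" or "top" or "wrist"; returns a dict with "image" (400x640x3 uint8, red, green, blue), "fovy" (degrees; the focal length in pixels is half the picture's height over the tangent of half this angle, whatever the lens; pixels are square), "cx", "cy" (the principal point, pixels), "distortion" ([k1, k2, p1, p2, k3] as OpenCV has them; the pictures are not rectified), "extrinsics" (4x4, takes a point from camera to world coordinates). Camera axes: x right, y up, looking along -z (the intrinsics and any distortion apply to the point x, -y, -z); pixel columns grow to the right and rows downward; lengths in m; the calibration is good to about 2 mm. A picture is of the moment at which its call begins. There is no depth.
- ctrl.sign_off(): hands the job in; it is judged then, once.
The state is a dict: "time": time; "qpos": joint angles; "dq": joint speeds; "joint_efforts": joint torques, N m; "eef_pos": TCP position; "tcp_rot": TCP orientation; "contact_force": force on the tool from outside, world axes, zero at the start; "wrist_torque": the same for the moment, N m; "opening": opening from 0.0 (shut) to 1.0 (fully open); "finger_force": force on a finger pad.
Only numpy, scipy, OpenCV 4.12 (cv2) and the standard library are available. Lean on these libraries where they do the work, as an engineer would, in place of code of your own. Each camera call takes 0.05 s, during which the arm holds its last target. There are 200 camera calls.

## Working session

There is one attempt and no reset: what is moved stays moved. The work goes in short steps, Python scripts to look and compute and a tool call to move; the robot and the scene stay as the last step left them, time stands still between calls to the robot, and variables do not carry over. Pictures are saved under pics/ and viewed, at most 10 in all, crops included, and the job is handed in when it is done.

Besides the shell and the picture viewer there is one more tool, called after "Emit:" as name(argument=value, ...) on one line, values as JSON. send_rows: Moves the arm, as the interface text tells. Its arguments: {"type":"object","properties":{"moves":{"type":"string"},"newtons":{"type":"number"}},"required":["moves"]}

```bash
mkdir -p pics; cat > h.py <<'E'
import numpy as np, cv2
from plant import ctrl
def cam(n):
    c=ctrl.read_camera(n); f=200/np.tan(np.radians(c["fovy"])/2)
    c["K"]=np.array([[f,0,c["cx"]],[0,f,c["cy"]],[0,0,1.]]); c["D"]=np.array(c["distortion"],float); c["E"]=np.array(c["extrinsics"]); return c
def ray(c,uv,z):
    p=cv2.undistortPoints(np.array(uv,float).reshape(-1,1,2),c["K"],c["D"]).reshape(-1,2)
    d=np.c_[p[:,0],-p[:,1],-np.ones(len(p))]@c["E"][:3,:3].T; o=c["E"][:3,3]
    return o+d*((z-o[2])/d[:,2])[:,None]
E
python3 - <<'E'
from h import *
for n in("scene","top"):
    c=cam(n); cv2.imwrite(f"pics/{n}0.png",c["image"][:,:,::-1]); print(c["E"].round(3))
s=ctrl.get_state(); print(s["time"],s["tcp_rot"],ctrl.finger_overhang)
E
```

```text
[[-0.263 -0.561  0.785  1.348]
 [ 0.965 -0.155  0.212  0.223]
 [ 0.003  0.813  0.582  0.684]
 [ 0.     0.     0.     1.   ]]
[[-1.000e-03  9.850e-01 -1.740e-01  2.860e-01]
 [-1.000e+00  3.000e-03  2.500e-02  3.100e-02]
 [ 2.500e-02  1.740e-01  9.840e-01  1.442e+00]
 [ 0.000e+00  0.000e+00  0.000e+00  1.000e+00]]
0.1 [ 9.78568972e-01  2.05916468e-01 -7.13356715e-05 -1.08152934e-03] 0.014
```

View pics/top0.png

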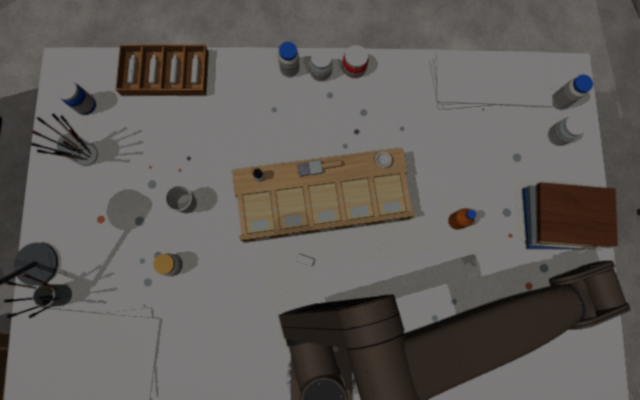

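View pics/scene0.png

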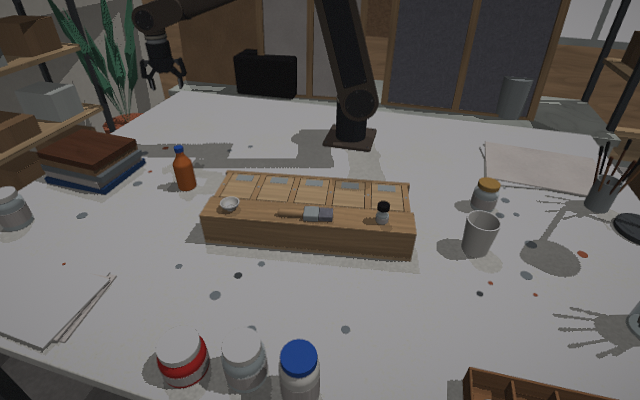

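The top view shows the chest over px (233–412, 150–238), with five lids and grey plates near their lower edges. The scene view agrees. I'll crop and fit.

```bash
python3 - <<'E'
from h import *
c=cam("top"); im=c["image"]; x0,y0=225,140
cr=im[140:250,225:420]
hsv=cv2.cvtColor(cr,cv2.COLOR_RGB2HSV)
wood=((hsv[...,1]>70)).astype(np.uint8)
hull=cv2.convexHull(np.vstack([k for k in cv2.findContours(wood,0,2)[0] if cv2.contourArea(k)>300]))
ins=np.zeros_like(wood); cv2.fillConvexPoly(ins,hull,1)
pl=((hsv[...,1]<70)&(hsv[...,2]>60)&(ins>0)).astype(np.uint8)
n,l,st,ce=cv2.connectedComponentsWithStats(pl)
for i in range(1,n):
    if st[i,4]>40:
        uv=ce[i]+[x0,y0]; print(uv.round(1),st[i],ray(c,[uv],.095).round(4))
print(cv2.minAreaRect(hull))
cv2.imwrite("pics/crop.png",cv2.resize(cr[:,:,::-1],None,fx=4,fy=4,interpolation=cv2.INTER_CUBIC))
E
```

```text
[383.1 158.9] [150  10  17  18 226] [[ 0.6808 -0.1991  0.095 ]]
[310.  167.8] [ 72  20  26  16 318] [[0.6497 0.0348 0.095 ]]
[409.5 191.3] [181  30   9  42 106] [[ 0.575  -0.2804  0.095 ]]
[237.9 214.1] [  9  51   9  45 118] [[0.5004 0.2582 0.095 ]]
[391.5 206.4] [158  61  18  12 178] [[ 0.526  -0.2216  0.095 ]]
[359.  210.9] [125  65  19  13 184] [[ 0.5114 -0.1189  0.095 ]]
[326.2 215.6] [ 93  70  18  12 184] [[ 0.4965 -0.0162  0.095 ]]
[292.9 219.9] [ 60  74  17  12 173] [[0.4826 0.0873 0.095 ]]
[259.7 224.6] [ 26  79  18  12 189] [[0.4676 0.19   0.095 ]]
((97.70777893066406, 53.84470748901367), (72.74112701416016, 176.04998779296875), 82.27816772460938)
```

View pics/crop.png

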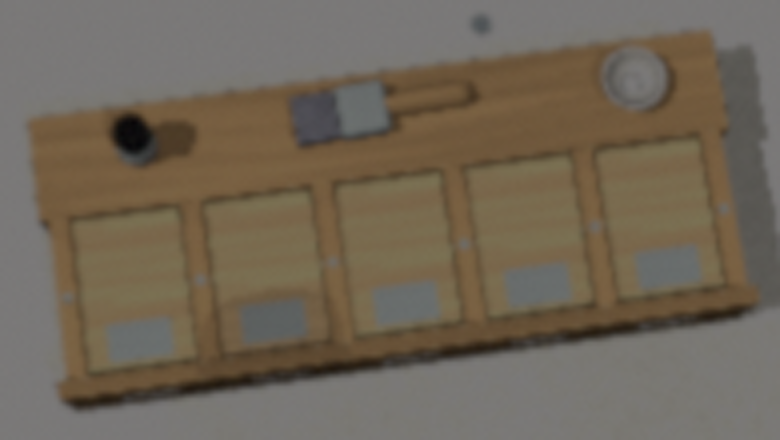

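Plates are located: spacing 103.9 mm, chest yaw about 0.141 rad. I'll move towards lid 5 and close the fingers.

Emit:
send_rows(moves="0 0 0.0436 0.98 -0.65 0 -1;0 0 0.0436 0.98 -0.65 0 -1;0 0 0.0436 0.98 -0.65 0 -1;0 0 0.0436 0.98 -0.65 0 -1;0 0 0.0436 0.98 -0.65 0 -1;0 0 0.0436 0.98 -0.65 0 -1")

```text
time: 0.9
eef_pos: [0.3989, -0.42, 0.2453]
tcp_rot: [0.998, 0.071, -0.0, 0.0]
contact_force: [1.0, 0.3, -0.1]
opening: 0.001
finger_force: 0.0
```

```bash
cat > go.py <<'E'
import sys
from h import *
from scipy.spatial.transform import Rotation as R
P={1:(.4676,.19),2:(.4826,.0873),3:(.4965,-.0162),4:(.5114,-.1189),5:(.526,-.2216)}
s=ctrl.get_state(); r=R.from_quat(s["tcp_rot"]); M=r.as_matrix()
n=int(sys.argv[1]); z=float(sys.argv[2])
print("t",s["time"],"pos",np.round(s["eef_pos"],4),"F",np.round(s["contact_force"],2),"op",s["opening"])
print("tool x",M[:,0].round(3),"yaw",np.arctan2(M[1,0],M[0,0]))
print("shift",(M.T@(np.array([*P[n],z])-s["eef_pos"])/.2).round(4))
E
python3 go.py 5 .13
```

```text
t 0.9 pos [ 0.3989 -0.42    0.2453] F [ 1.03  0.33 -0.1 ] op 0.0011448679666494549
tool x [ 0.99   0.141 -0.   ] yaw 0.14126007582242522
shift [ 0.769  -0.8927  0.5757]
```

Emit:
send_rows(moves="0 0 0 0.769 -0.893 0 -1;0 0 0 0.769 -0.893 0 -1;0 0 0 0.769 -0.893 0 -1;0 0 0 0.769 -0.893 0 -1;0 0 0 0.769 -0.893 0.3 -1;0 0 0 0.769 -0.893 0.575 -1;0 0 0 0.769 -0.893 0.575 -1;0 0 0 0.769 -0.893 0.575 -1")

```text
time: 1.9
eef_pos: [0.5271, -0.2231, 0.1323]
tcp_rot: [0.998, 0.07, 0.001, 0.001]
contact_force: [-0.6, -0.5, 0.3]
opening: 0.005
finger_force: 0.0
```

```bash
python3 go.py 5 .111; python3 -c "
from h import *
c=cam('wrist'); cv2.imwrite('pics/w1.png',c['image'][:,:,::-1])"
```

```text
t 1.9 pos [ 0.5271 -0.2231  0.1323] F [-0.57 -0.51  0.31] op 0.005005581141083852
tool x [0.99  0.139 0.002] yaw 0.13928334295835046
shift [-0.0048 -0.0087  0.1063]
```

View pics/w1.png

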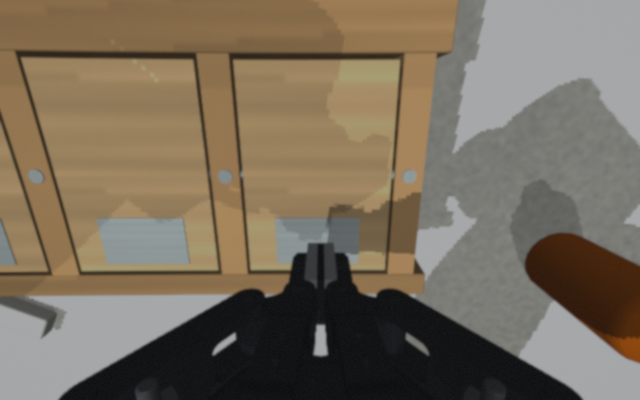

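The wrist view shows the shut fingertips at about (320, 245), over lid 5's plate (centre about (318, 240)). Starting the gentle press.

Emit:
send_rows(moves="0 0 0 0 0 0.05 -1;0 0 0 0 0 0.09 -1;0 0 0 0 0 0.1 -1;0 0 0 0 0 0.105 -1;0 0 0 0 0 0.11 -1;0 0 0 0 0 0.11 -1")

```text
time: 2.7
eef_pos: [0.5263, -0.2214, 0.1086]
tcp_rot: [0.998, 0.07, 0.0, 0.0]
contact_force: [-0.6, 0.1, 0.1]
opening: 0.001
finger_force: 0.5
```

Emit:
send_rows(moves="0 0 0 0 0 0.005 -1;0 0 0 0 0 0.01 -1;0 0 0 0 0 0.01 -1")

```text
time: 3.08
eef_pos: [0.5263, -0.2214, 0.1076]
tcp_rot: [0.998, 0.07, -0.0, -0.0]
contact_force: [-3.3, 2.4, 7.5]
opening: 0.001
finger_force: 3.7
```

Emit:
send_rows(moves="0 0 0 0 0 0.005 -1;0 0 0 0 0 0.01 -1;0 0 0 0 0 0.01 -1")

```text
time: 3.45
eef_pos: [0.5264, -0.2215, 0.1071]
tcp_rot: [0.998, 0.071, -0.001, -0.0]
contact_force: [-5.6, 2.7, 13.7]
opening: -0.003
finger_force: 6.9
```

Lid 5 pushes back with 13.7 N at about 1.5 mm, so it's full. Lid 4 next.

Emit:
send_rows(moves="0 0 0 0 0 -0.1 -1;0 0 0 0 -0.26 -0.1 -1;0 0 0 0 -0.52 -0.1 -1;0 0 0 0 -0.52 -0.1 -1;0 0 0 0 -0.52 -0.05 -1;0 0 0 0 -0.52 -0.03 -1;0 0 0 0 -0.52 -0.02 -1;0 0 0 0 -0.52 -0.015 -1;0 0 0 0 -0.52 -0.01 -1;0 0 0 0 -0.52 -0.01 -1")

```text
time: 4.7
eef_pos: [0.5115, -0.1193, 0.1075]
tcp_rot: [0.998, 0.07, -0.001, 0.0]
contact_force: [-5.2, 0.1, 8.0]
opening: 0.004
finger_force: 4.0
```

```bash
python3 go.py 4 .108
```

```text
t 4.7 pos [ 0.5115 -0.1193  0.1075] F [-5.23  0.1   7.98] op 0.003592782252227676
tool x [ 0.99   0.14  -0.002] yaw 0.14055646335350186
shift [-0.     -0.0022 -0.0023]
```

Emit:
send_rows(moves="0 0 0 0 0 0.005 -1;0 0 0 0 0 0.01 -1;0 0 0 0 0 0.01 -1")

```text
time: 5.08
eef_pos: [0.5115, -0.1194, 0.1069]
tcp_rot: [0.998, 0.07, -0.001, 0.0]
contact_force: [-8.5, 0.8, 14.1]
opening: -0.002
finger_force: 7.4
```

Lid 4 is full too. On to lid 3.

Emit:
send_rows(moves="0 0 0 0 0 -0.1 -1;0 0 0 0 -0.26 -0.1 -1;0 0 0 0 -0.52 -0.1 -1;0 0 0 0 -0.52 -0.1 -1;0 0 0 0 -0.52 -0.05 -1;0 0 0 0 -0.52 -0.03 -1;0 0 0 0 -0.52 -0.02 -1;0 0 0 0 -0.52 -0.015 -1;0 0 0 0 -0.52 -0.01 -1;0 0 0 0 -0.52 -0.005 -1;0 0 0 0 -0.52 0 -1;0 0 0 0 -0.52 0 -1")

```text
time: 6.58
eef_pos: [0.4973, -0.0154, 0.1044]
tcp_rot: [0.998, 0.07, 0.0, 0.0]
contact_force: [0.4, -0.3, 2.0]
opening: 0.002
finger_force: 0.7
```

```bash
python3 go.py 3 .108
```

```text
t 6.575 pos [ 0.4973 -0.0154  0.1044] F [ 0.36 -0.27  1.99] op 0.001510935089050625
tool x [0.99  0.14  0.001] yaw 0.14077347914419608
shift [-0.0045  0.0033 -0.0179]
```

Lid 3 gives 4 mm at 2 N. Pushing on slowly.

Emit:
send_rows(moves="0 0 0 0 0 0.01 -1;0 0 0 0 0 0.02 -1;0 0 0 0 0 0.03 -1;0 0 0 0 0 0.03 -1")

```text
time: 7.08
eef_pos: [0.497, -0.0152, 0.0981]
tcp_rot: [0.998, 0.07, -0.0, -0.0]
contact_force: [0.1, 0.7, 0.8]
opening: -0.001
finger_force: 0.4
```

Emit:
send_rows(moves="0 0 0 0 0 0.02 -1;0 0 0 0 0 0.04 -1;0 0 0 0 0 0.06 -1;0 0 0 0 0 0.08 -1;0 0 0 0 0 0.1 -1;0 0 0 0 0 0.12 -1;0 0 0 0 0 0.13 -1;0 0 0 0 0 0.14 -1;0 0 0 0 0 0.14 -1")

```text
time: 8.2
eef_pos: [0.4968, -0.0153, 0.07]
tcp_rot: [0.998, 0.07, -0.0, -0.0]
contact_force: [0.1, -0.2, 0.3]
opening: -0.003
finger_force: 0.0
```

```bash
python3 -c "
from h import *
c=cam('wrist'); cv2.imwrite('pics/w2.png',c['image'][:,:,::-1])"
```

```text
(no output)
```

View pics/w2.png

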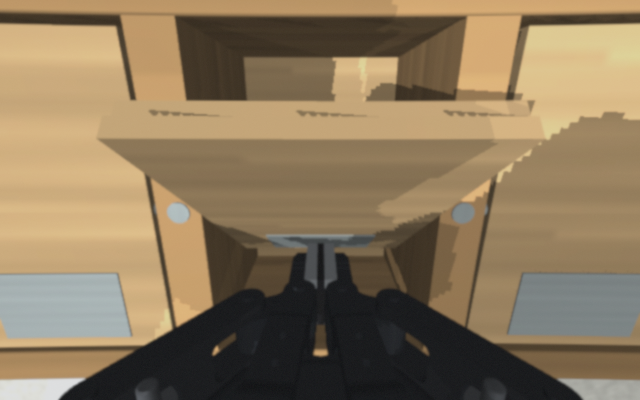

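Lid 3 is well tipped: its far edge shows at rows 100–140 and the plate is seen edge-on at about (320, 240). A few mm more for margin, then straight up.

Emit:
send_rows(moves="0 0 0 0 0 0.01 -1;0 0 0 0 0 0.02 -1;0 0 0 0 0 0.03 -1;0 0 0 0 0 0.03 -1")

```text
time: 8.75
eef_pos: [0.4968, -0.0154, 0.064]
tcp_rot: [0.998, 0.07, -0.0, -0.0]
contact_force: [-0.3, -0.4, -0.3]
opening: 0.0
finger_force: 0.1
```

Emit:
send_rows(moves="0 0 0 0 0 -0.05 -1;0 0 0 0 0 -0.15 -1;0 0 0 0 0 -0.3 -1;0 0 0 -0.1 0 -0.6 -1;0 0 0 -0.2 0.5 -0.9 -1;0 0 0 -0.2 1 -0.9 -1;0 0 0 -0.2 1 -0.9 -1;0 0 0 -0.2 1 -0.9 -1")

```text
time: 9.75
eef_pos: [0.4858, -0.2223, 0.2464]
tcp_rot: [0.998, 0.069, 0.001, 0.001]
contact_force: [-0.0, 0.5, -0.1]
opening: 0.003
finger_force: 0.0
```

```bash
python3 -c "
from h import *
for n in('scene','top'):
    c=cam(n); b=c['image'][140:280,180:500] if n=='scene' else c['image'][120:270,200:440]
    cv2.imwrite(f'pics/{n}3.png',cv2.resize(b[:,:,::-1],None,fx=2.5,fy=2.5))"
```

```text
(no output)
```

View pics/scene3.png

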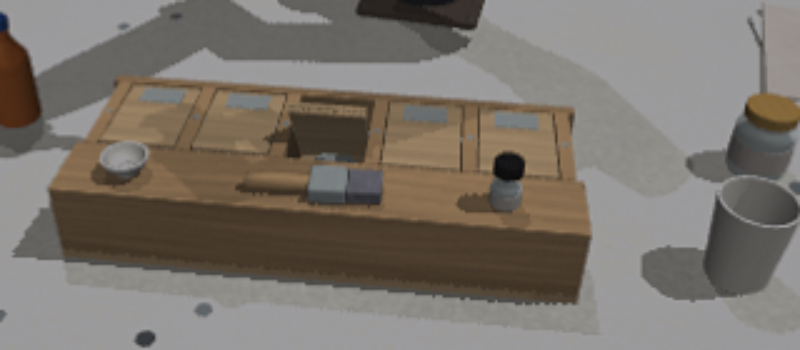

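View pics/top3.png

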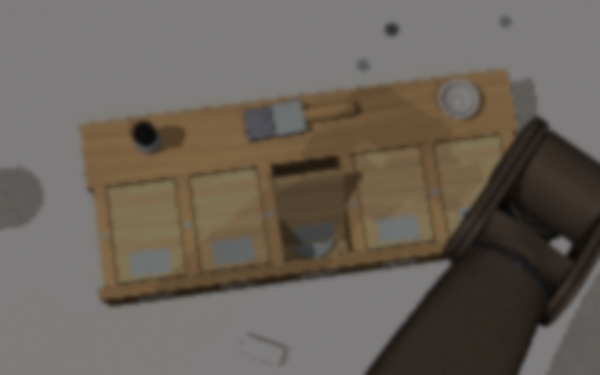

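Both views show lid 3 tipped, the tin visible inside, the other lids shut and the bystanders in place. I'll check the angle from the far edge (scene px about (312, 183), top px about (325, 189)).

```bash
python3 -c "
from h import *
ax=np.array([.4965,-.0162])+.04*np.array([.99,.1405])
for n,uv in(('scene',(312,183)),('top',(325,189))):
    c=cam(n)
    zs=np.linspace(.09,.16,141); p=np.array([ray(c,[uv],z)[0] for z in zs])
    x=(p[:,:2]-ax)@[.99,.1405]; r=np.hypot(x,zs-.09); i=np.argmin(abs(r-.06)); print(n,x[i],zs[i],r[i],np.degrees(np.arctan2(zs[i]-.09,x[i])))
"
```

```text
scene 0.03167155263063187 0.14100000000000001 0.06003405072152708 58.15927092804584
top 0.0350687911849187 0.1385 0.059850397786242265 54.13051749501885
```

Two views put the tilt at about 54–58°, so it's well past 45°.

```bash
python3 -c "
from plant import ctrl
print(ctrl.sign_off())"
```

```text
the job is handed in; nothing more can be done
None
```

Lid 3 (the middle one) was the lid that rocked: it is tipped open to about 55°, lids 4 and 5 were pressed and found full, lids 1 and 2 were left unpressed, all four others look shut, nothing around the chest looks moved, and the job is handed in.

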